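# Clear the soldering turntable and lay the charcoal block on it

### The job

The soldering turntable is to be made ready, but the green flux pot is standing on it. First lift the pot off and stand it upright in the shallow dark wooden tray without tipping it over, then lay the black charcoal soldering block flat on the middle of the turntable. Leave the ring clamp and the flux bottle where they are.

Things in the scene. Friction and masses are not known exactly. Their poses are not given: they have to be found in the camera images.
- flux_pot_center (a point): low round green flux pot with a ribbed lid (closed, fixed), 40 mm diameter, 24 mm high, about 0.05 kg, loose; starts upright on the turntable's disc. The point is its centre, 12 mm above its underside; z is its axis, up.
- turntable_top (a point): round soldering turntable, 141 mm diameter, 59 mm high, with a scorched brown disc on top; it does not move or turn. It stands on a tan soldering board, 233 x 246 x 18 mm, fixed on the bench, so the disc's top is 77 mm above the bench. The point is the middle of the flat top of the disc; z up.
- tray_in (a point): shallow open dark wooden tray, fixed on the bench, 130 mm along its x and 150 mm along its y, walls 5 mm thick, rim 18 mm above the bench. The point is the middle of its inner floor (5 mm above the bench, inside 120 x 140 mm); z up.
- charcoal_center (a point): matt black charcoal soldering block, plain cuboid, 58 mm along its x, 88 mm along its y, 30 mm high, about 0.16 kg, loose, lying flat on the bench. The point is its centre, 15 mm above its underside; z up.
- ring_clamp_center (a point): bystander, loose: black ring clamp with a light metal band round its middle, 31 mm along its x, 107 mm along its y, 27 mm high, lying on the bench. The point is its centre; z up.
- flux_bottle_center (a point): bystander, loose: cream-coloured flux bottle with a white needle cap, 43 mm diameter, 105 mm high, standing on the bench. The point is half-way up; z up.
- flux_pot: the same flux pot; origin at the centre of its underside
- charcoal: the same charcoal block; origin at the centre of its underside
Not all that is in view belongs to the job. Leave any blue or yellow look-alike of the flux_pot alone.

How it is judged:
By the outcome, as a careful person would: the job done as asked, in the order asked, and still so for the second after the job is handed in, with the robot touching nothing.
It also fails if it takes over 53 s, if anything falls off the work surface, if the arm or the gripper's body presses on something with over 40 N, if the wrist force passes 120 N, or if a joint passes its speed limit or range.

### The arm

A 6-joint arm with a two-finger parallel gripper is mounted at the origin on a cart in front of the work surface, level with it; the furniture and walls round the work are solid. World frame = base frame: x ahead of the robot, y to its left, z up, the work surface at z = 0. Lengths are in mm, angles in rad, forces in N, time in s.
With the tool pointing down it reaches from about 350 to 975 mm from the base axis. Payload 7.1 kg.
Tool frame: the origin (TCP) lies at the very end of the fingers, on their centre line; the grasp point (between the pads) lies ctrl.hold_point_z behind it (ctrl.hold_point_z is the distance from the TCP to the grasp point, in mm); z points along the fingers, y is the line along which they close (so a half turn about z gives the same grasp; the last joint's range is limited). The gripper opens to 88 mm and grips with 3 to 60 N. Pads are 20 mm wide; open, the fingers measure 115 mm over their backs; the gripper's body (75 mm by 178 mm) begins 61 mm behind the grasp point.
Start: joints at [1.315, 0.423, 1.63, -0, 1.089, -0.019], TCP at [146.589, 607.549, 222.675] pointing down, gripper open.
Joint ranges: [-3, 3], [-0.9, 2.11], [0.09, 2.58], [-1.31, 4.45], [0.11, 2.69], [-2.54, 2.54]. Speed limits (rad/s): [2.39, 2.39, 3.01, 3.14, 3.14, 3.14].

### API

Orientations are given as a rotation vector (axis times angle).
In Python, from workcell import ctrl gives the robot as it stands. The module is installed in compiled form; this text tells all that it offers.
- The arm moves only by the shell command python3 -m creep 'ROWS'. ROWS is JSON, a list of rows, each an object with "translation": the shift along the tool's x, y, z in mm, a list of three; "angular": the turn, a rotation vector about the tool's x, y, z in rad, a list of three; "jaw": the opening, from 0 (shut) to 1 (fully open). A call has exactly 8 rows; each row is the pose to reach, as a shift and turn from the pose commanded when the call began, along the tool's axes at that moment; what a row does not reach only later rows make up. A row lasts 1/8 s, in which the tool goes at most 62.5 mm and 10.7 degrees, less where a joint would pass 70% of its speed; a pose out of reach is approached as far as the arm can. A call with a gripper value outside its range is refused whole. The fingers move at their own pace and stop on an object; the grip force is fixed at half the most. Time passes only in rows, so rows that repeat a pose let the fingers close, or fill a call up. It gives the time, the measured TCP pose, the force, the opening and the grip force at its end, in the units of the state.
- ctrl.get_obs(): the state, without advancing time (a new reading comes with each control period).
- ctrl.get_image(name): name is "scene" or "top"; returns the picture (420x560x3 uint8, red, green, blue); there is no depth.
- ctrl.camera_info(name): a dict with "camera_matrix" (3x3 intrinsics, pixels), "distortion" ([k1, k2, p1, p2, k3] as OpenCV has them; the pictures are not rectified), "world_from_camera" (4x4, takes a point from camera to world coordinates). Camera axes: x right, y up, looking along -z (the intrinsics and any distortion apply to the point x, -y, -z); pixel columns grow to the right and rows downward; lengths in mm; the calibration is good to about 2 mm. A picture is of the moment at which its call begins. camera_info takes no time and is no camera call.
- ctrl.close_job(): hands the job in; it is judged then, once.
Trained networks look in the newest picture that a camera, given by its name, has taken for a name from the list of things; names that differ only in an ending like _2 or _b are one class to them, and where a whole thing is asked for, a point or a joint stands for the part that bears it (a point fixed in the world has none). Each returns a list of dicts, best first, with "score" (0 to 1); they miss things now and then, are a little off and sometimes report something else, mostly with a low value. They report only what shows in the picture. A call takes as long as a camera call. They do not tell look-alikes from the thing itself.
- ctrl.look_for(camera, label): "rect" ([left, top, right, bottom] in pixels, round what is visible of it).
The state is a dict: "t": time; "qpos": joint angles; "qvel": joint speeds; "joint_torque": joint torques, N m; "ee_pos": TCP position; "orientation": TCP orientation; "ft_force": force on the tool from outside, world axes, zero at the start; "moment": the same for the moment, N m; "width": finger opening in mm; "grasp_force": force on a finger pad.
Only numpy, scipy, OpenCV 4.12 (cv2) and the standard library are available. Lean on these libraries where they do the work, as an engineer would, in place of code of your own. Each camera call takes 0.05 s, during which the arm holds its last target. There are 200 camera calls.

## Working session

There is one attempt and no reset: what is moved stays moved. The work goes in short steps, Python scripts to look and compute and a shell command to move; the robot and the scene stay as the last step left them, time stands still between calls to the robot, and variables do not carry over. Pictures are saved under pics/ and viewed, at most 10 in all, crops included, and the job is handed in when it is done.

```bash
mkdir -p pics
cat > h.py <<'E'
import numpy as np,cv2
from workcell import ctrl
def ray(cam,uv):
    c=ctrl.camera_info(cam);K=np.array(c["camera_matrix"],float);T=np.array(c["world_from_camera"],float)
    p=cv2.undistortPoints(np.array([[uv]],float),K,np.array(c["distortion"],float))[0,0]
    return T[:3,3],T[:3,:3]@np.array([p[0],-p[1],-1])
def at(cam,uv,z):
    o,d=ray(cam,uv);return (o+d*(z-o[2])/d[2]).round(1)
def pix(cam,P):
    c=ctrl.camera_info(cam);K=np.array(c["camera_matrix"],float);T=np.array(c["world_from_camera"],float)
    q=(np.atleast_2d(P)-T[:3,3])@T[:3,:3]
    q=q*[1,-1,-1]
    return cv2.projectPoints(q,np.zeros(3),np.zeros(3),K,np.array(c["distortion"],float))[0][:,0].round(1)
def save(cam,name,crop=None,s=1):
    im=ctrl.get_image(cam)
    if crop: a,b,c,d=crop;im=im[b:d,a:c]
    im=cv2.resize(im,None,fx=s,fy=s,interpolation=cv2.INTER_CUBIC)
    cv2.imwrite("pics/"+name,im[...,::-1])
E
python3 - <<'E'
from h import *
a=ctrl.get_image("scene");b=ctrl.get_image("top")
cv2.imwrite("pics/s0.png",a[...,::-1]);cv2.imwrite("pics/t0.png",b[...,::-1])
for n in ["flux_pot","charcoal","turntable_top","tray_in","ring_clamp_center","flux_bottle_center"]:
    for c in ["top","scene"]:
        print(n,c,[(round(r["score"],2),np.round(r["rect"])) for r in ctrl.look_for(c,n)[:3]])
for c in ["top","scene"]: print(np.round(ctrl.camera_info(c)["world_from_camera"],2))
o=ctrl.get_obs();print(o,ctrl.hold_point_z)
E
```

```text
flux_pot top [(0.66, array([130., 182., 145., 200.])), (0.58, array([195., 232., 214., 247.])), (0.47, array([133., 228., 144., 240.]))]
flux_pot scene [(0.75, array([183., 156., 195., 168.])), (0.59, array([182., 181., 200., 195.])), (0.59, array([149., 174., 164., 186.]))]
charcoal top [(0.67, array([326., 189., 366., 214.]))]
charcoal scene [(0.89, array([304., 250., 346., 288.]))]
turntable_top top [(0.98, array([182., 207., 238., 263.]))]
turntable_top scene [(0.91, array([171., 175., 224., 225.])), (0.16, array([327., 288., 416., 358.]))]
tray_in top [(0.88, array([375., 188., 442., 244.]))]
tray_in scene [(0.75, array([326., 287., 414., 359.]))]
ring_clamp_center top [(0.57, array([290., 217., 327., 236.]))]
ring_clamp_center scene [(0.72, array([252., 246., 289., 274.]))]
flux_bottle_center top [(0.6, array([302., 165., 318., 182.]))]
flux_bottle_center scene [(0.6, array([304., 205., 324., 241.]))]
[[-2.00000e-02  1.00000e+00 -6.00000e-02  4.64510e+02]
 [-1.00000e+00 -2.00000e-02  1.00000e-02  5.86700e+01]
 [ 1.00000e-02  6.00000e-02  1.00000e+00  1.38924e+03]
 [ 0.00000e+00
[... 237 characters left out ...]
000e+00]]
{'t': 0.7, 'qpos': array([ 1.31498279e+00,  4.23059343e-01,  1.62993353e+00,  5.47947817e-05,
        1.08863299e+00, -1.89808032e-02]), 'qvel': array([ 0.00134113,  0.00187432,  0.00052367,  0.00117645,  0.00084285,
       -0.00061055]), 'joint_torque': array([-1.31735665e-03, -5.44417048e+01, -2.74000686e+01,  6.44597411e-02,
        1.65513164e-02,  3.06342054e-05]), 'ee_pos': array([146.57850928, 607.52478705, 222.68726643]), 'orientation': array([-3.71180584e-01, -3.11953500e+00,  4.12236467e-05]), 'ft_force': array([ 0.12652746,  0.62252895, -0.31217689]), 'moment': array([0.00862816, 0.03208681, 0.03561415]), 'grasp_force': 0.0, 'width': 87.92676324801293} 18.700000000000003
```

View pics/s0.png

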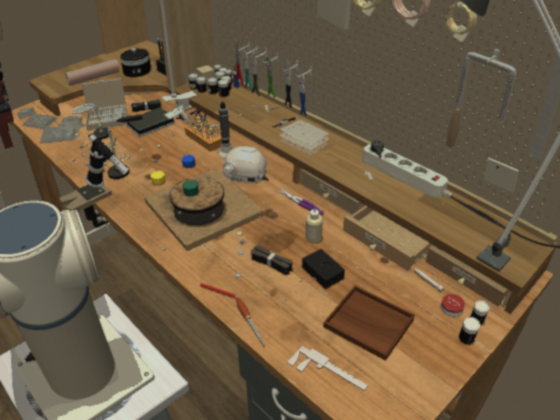

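View pics/t0.png

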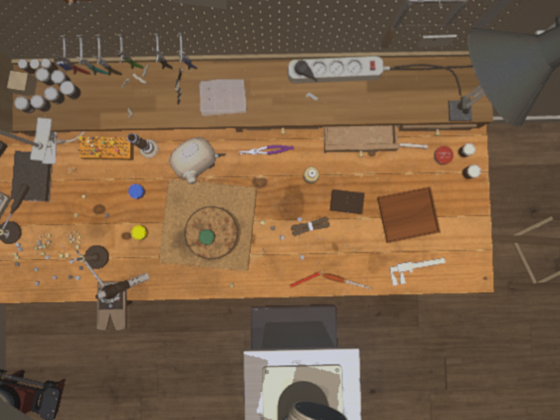

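Scene and top agree. Candidates for the pot: green on the disc at top (207,237), the blue look-alike at (136,191) and the yellow look-alike at (138,232). I choose the green one. The charcoal is at (347,202), the tray at (408,215), the clamp at (310,227) and the bottle at (312,174).

Run:
```python
from h import *
im=ctrl.get_image("top"); sc=ctrl.get_image("scene")
def seg(im,m,box):
    a,b,c,d=box;z=np.zeros(m.shape,np.uint8);z[b:d,a:c]=m[b:d,a:c]
    n,l,s,ce=cv2.connectedComponentsWithStats(z);k=1+s[1:,4].argmax()
    pts=np.argwhere(l==k)[:,::-1]
    return ce[k],s[k],cv2.minAreaRect(pts.astype(np.float32))
f=im.astype(int);g=(f[...,1]>f[...,0]+10)
c,s,_=seg(im,g,(180,205,240,265));print("pot top",c,s,at("top",c,97))
f2=sc.astype(int);g2=(f2[...,1]>f2[...,0]+10)
c2,s2,_=seg(sc,g2,(165,165,225,225));print("pot scene",c2,s2,at("scene",c2,89))
dk=f.sum(2)<130
for nm,box,zt in [("char",(322,180,370,222),30),("clamp",(285,210,332,240),20)]:
    c,s,r=seg(im,dk,box)
    bp=cv2.boxPoints(r);w=np.array([at("top",p,zt) for p in bp])
    print(nm,c,r,at("top",c,zt),w[:,:2].tolist())
tm=(f[...,0]<125)&(f.sum(2)<230)
c,s,r=seg(im,tm,(370,180,448,250));bp=cv2.boxPoints(r);print("tray",r,at("top",r[0],18),[at("top",p,18)[:2].tolist() for p in bp])
print("tt",at("top",(210,235),77),at("top",(182,235),77),at("top",(238,235),77),at("top",(210,207),77),at("top",(210,263),77))
print("bottle",at("top",(311,174),105))
a=cv2.resize(im[160:275,165:275],None,fx=5,fy=5,interpolation=2);b=cv2.resize(im[165:260,285:450],None,fx=4.8,fy=4.8,interpolation=2)[:575]
cv2.imwrite("pics/c1.png",a[...,::-1]);cv2.imwrite("pics/c2.png",b[...,::-1])
```

```text
pot top [206.06395349 236.44186047] [199 230  15  14 172] [468.7 240.8  97. ]
pot scene [190.23958333 187.17708333] [183 180  15  15 192] [468.9 245.   89. ]Traceback (most recent call last):
  File "<stdin>", line 14, in <module>
  File "<stdin>", line 5, in seg
ValueError: attempt to get argmax of an empty sequence
```

Run:
```python
from h import *
im=ctrl.get_image("top")
def seg(m,box):
    a,b,c,d=box;z=np.zeros(m.shape,np.uint8);z[b:d,a:c]=m[b:d,a:c]
    n,l,s,ce=cv2.connectedComponentsWithStats(z);k=1+s[1:,4].argmax()
    return ce[k],s[k],cv2.minAreaRect(np.argwhere(l==k)[:,::-1].astype(np.float32))
f=im.astype(int)
a=cv2.resize(im[160:275,165:275],None,fx=5,fy=5,interpolation=2);b=cv2.resize(im[165:260,285:450],None,fx=4.8,fy=4.8,interpolation=2)
cv2.imwrite("pics/c1.png",a[...,::-1]);cv2.imwrite("pics/c2.png",b[...,::-1])
print(im[202,347],im[215,408],im[240,345],im[228,305],im[235,230],im[250,190])
dk=f[...,0]<80
for nm,box,zt in [("char",(322,180,370,222),30),("clamp",(285,210,332,240),20)]:
    c,s,r=seg(dk,box)
    print(nm,c,r,at("top",c,zt),[at("top",p,zt)[:2].tolist() for p in cv2.boxPoints(r)])
c,s,r=seg(f[...,0]<135,(370,180,448,250));print("tray",r,at("top",r[0],18),[at("top",p,18)[:2].tolist() for p in cv2.boxPoints(r)])
print("tt",at("top",(210,235),77),at("top",(182,235),77),at("top",(238,235),77),at("top",(210,207),77),at("top",(210,263),77))
print("bottle",at("top",(311,174),105))
```

```text
[83 70 59] [115  70  41] [175 122  72] [94 74 57] [158 119  79] [117  92  65]
char [346.47658863 201.43645485] ((346.5769348144531, 201.38461303710938), (31.256752014160156, 19.473451614379883), 7.125016689300537) [ 556.7 -135.1   30. ] [[536.6, -88.9], [589.5, -97.0], [577.1, -181.9], [524.2, -173.7]]Traceback (most recent call last):
  File "<stdin>", line 13, in <module>
  File "<stdin>", line 5, in seg
ValueError: attempt to get argmax of an empty sequence
```

View pics/c1.png

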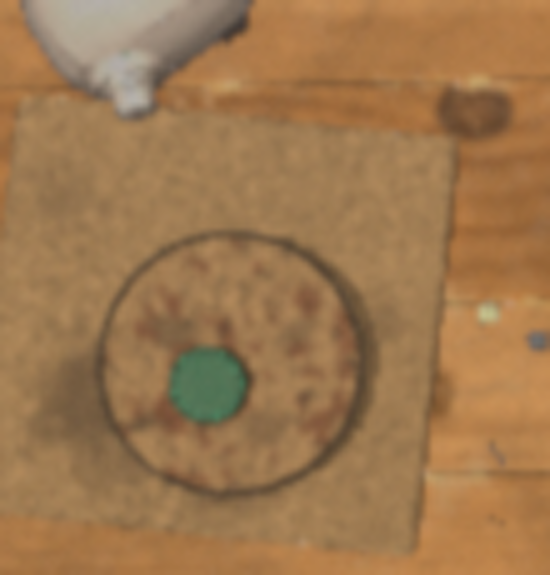

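View pics/c2.png

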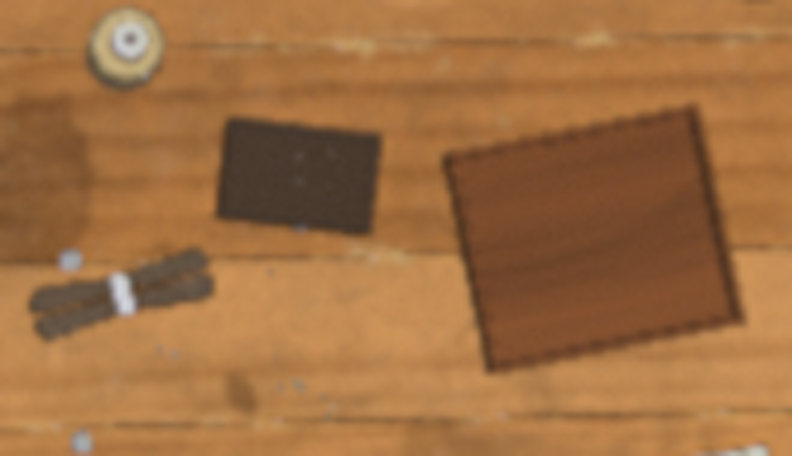

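Crop 1: the green pot at crop (208,384) is on the disc, which is centred at crop (230,362). Crop 2: charcoal corners at (230,117), (382,133), (370,235), (217,217) and tray corners at (445,155), (695,105), (743,323), (490,372), with clear space around each.

Run:
```python
from h import *
u=lambda P,s,o:[(p[0]/s+o[0]-.4,p[1]/s+o[1]-.4) for p in P]
for n,P,z in [("char",[(230,117),(382,133),(370,235),(217,217)],30),("tray",[(445,155),(695,105),(743,323),(490,372)],18)]:
    w=np.array([at("top",p,z) for p in u(P,4.8,(285,165))])[:,:2]
    e=w[1]-w[0];f=w[0]-w[3]
    print(n,w.mean(0),w.tolist(),[np.linalg.norm(w[i]-w[i-1]).round() for i in range(4)],"short ang",np.arctan2(f[1],f[0]))
print("tt",[at("top",p,77).tolist() for p in u([(230,362),(98,362),(362,362),(230,230),(230,495)],5,(165,160))])
print("bottle",at("top",(311.3,173.5),105))
for n in ["charcoal","turntable_top","tray_in"]: pass
sc=ctrl.get_image("scene")
# check in scene: project top-derived discs/boxes
D=at("top",(210.6,232),77)
vis=sc.copy()
for P in [np.array([[D[0]+70.5*np.cos(t),D[1]+70.5*np.sin(t),77] for t in np.linspace(0,6.28,60)])]:
    cv2.polylines(vis,[pix("scene",P).astype(np.int32)],True,(255,0,0),1)
w=np.array([at("top",p,30) for p in u([(230,117),(382,133),(370,235),(217,217)],4.8,(285,165))])
cv2.polylines(vis,[pix("scene",w).astype(np.int32)],True,(255,0,0),1)
cv2.imwrite("pics/v.png",cv2.resize(vis[150:310,140:360],None,fx=3.6,fy=3.6)[...,::-1])
```

```text
char [ 557.425 -136.675] [[591.7, -97.7], [580.8, -184.5], [522.6, -175.8], [534.6, -88.7]] [np.float64(58.0), np.float64(87.0), np.float64(59.0), np.float64(88.0)] short ang -0.1563320685525519
tray [ 518.475 -306.875] [[568.4, -222.7], [594.5, -368.6], [468.0, -391.6], [443.0, -244.6]] [np.float64(127.0), np.float64(148.0), np.float64(129.0), np.float64(149.0)] short ang 0.17289745684424593
tt [[480.2, 231.6, 77.0], [481.6, 300.9, 77.0], [478.8, 162.2, 77.0], [549.8, 230.7, 77.0], [410.5, 232.5, 77.0]]
bottle [626.1 -35.  105. ]
```

View pics/v.png

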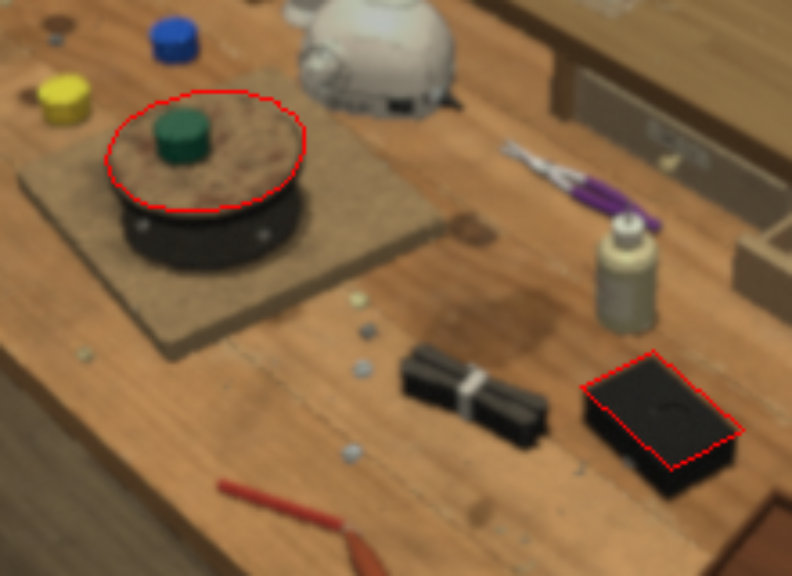

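The disc and charcoal outlines from the top view land exactly on them in the scene view, so the estimates are good. Now I move above the pot.

```bash
python3 -m creep '[{"translation":[-50,-35,0],"angular":[0,0,0.185],"jaw":0.85},{"translation":[-100,-70,0],"angular":[0,0,0.37],"jaw":0.85},{"translation":[-150,-105,0],"angular":[0,0,0.555],"jaw":0.85},{"translation":[-200,-140,0],"angular":[0,0,0.74],"jaw":0.85},{"translation":[-250,-175,0],"angular":[0,0,0.925],"jaw":0.85},{"translation":[-300,-210,20],"angular":[0,0,1.11],"jaw":0.85},{"translation":[-350,-245,40],"angular":[0,0,1.3],"jaw":0.85},{"translation":[-399,-280,62],"angular":[0,0,1.484],"jaw":0.85}]'
cat > st.py <<'E'
from h import *
from scipy.spatial.transform import Rotation as R
import sys
o=ctrl.get_obs();M=R.from_rotvec(o["orientation"]).as_matrix();p=o["ee_pos"]
print("t",round(o["t"],2),"pos",p.round(1),"a",np.arctan2(M[1,1],M[0,1]).round(4),"z",M[:,2].round(3),"w",round(o["width"],1),o["grasp_force"],o["ft_force"].round(1),o["qpos"].round(2))
if len(sys.argv)>3: print("shift",(M.T@(np.array(sys.argv[1:4],float)-p)).round(1))
E
python3 st.py 469 242 80
```

```text
t: 1.9
ee_pos: [467.2, 244.0, 162.3]
orientation: [2.388, 2.041, 0.002]
ft_force: [-0.2, 1.4, 0.0]
width: 75.1
grasp_force: 0.0
t 1.9 pos [467.2 244.  162.3] a -0.1561 z [ 0.001  0.001 -1.   ] w 75.1 0.0 [-0.2  1.4  0. ] [0.46 0.36 1.89 0.   0.88 0.61]
shift [-1.7  2.  82.3]
```

```bash
python3 -m creep '[{"translation":[0,0,20],"angular":[0,0,0],"jaw":0.85},{"translation":[0,0,40],"angular":[0,0,0],"jaw":0.85},{"translation":[0,0,60],"angular":[0,0,0],"jaw":0.85},{"translation":[0,0,72],"angular":[0,0,0],"jaw":0.85},{"translation":[0,0,80],"angular":[0,0,0],"jaw":0.85},{"translation":[0,0,80],"angular":[0,0,0],"jaw":0.85},{"translation":[0,0,80],"angular":[0,0,0],"jaw":0.6},{"translation":[0,0,80],"angular":[0,0,0],"jaw":0.5}]'
python3 st.py 469 242 80; python3 -c "
from h import *
save('scene','g1.png',(130,120,260,240),5)"
```

```text
t: 2.9
ee_pos: [466.0, 245.6, 83.0]
orientation: [2.381, 2.049, 0.002]
ft_force: [1.1, 0.0, 0.1]
width: 58.1
grasp_force: 0.0
t 2.9 pos [466.  245.6  83. ] a -0.1499 z [ 0.001  0.    -1.   ] w 58.1 0.0 [1.1 0.  0.1] [ 0.46  0.49  1.93 -0.    0.72  0.61]
shift [-3.1  3.5  3. ]
```

View pics/g1.png

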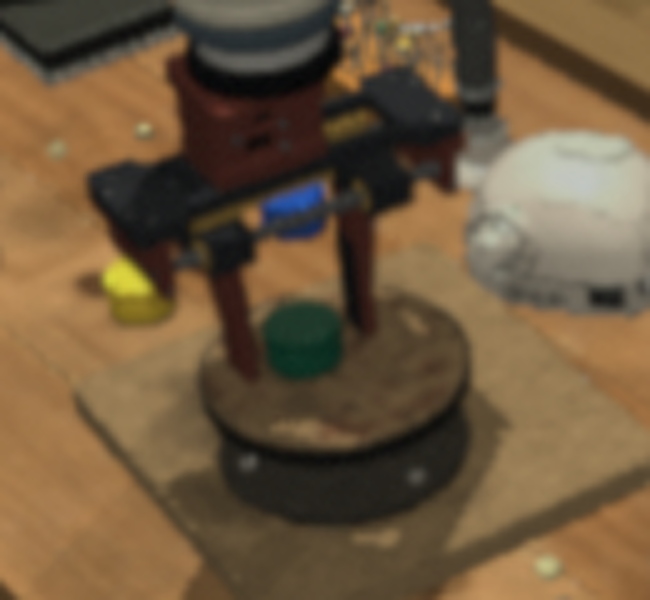

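The green pot at (303,340) stands between the fingers, closer to the right one. I shift by the residual and close.

```bash
python3 -m creep '[{"translation":[-3,3,1.5],"angular":[0,0,0],"jaw":0.6},{"translation":[-3,3,1.5],"angular":[0,0,0],"jaw":0.55},{"translation":[-3,3,1.5],"angular":[0,0,0],"jaw":0.4},{"translation":[-3,3,1.5],"angular":[0,0,0],"jaw":0.3},{"translation":[-3,3,1.5],"angular":[0,0,0],"jaw":0.3},{"translation":[-3,3,1.5],"angular":[0,0,0],"jaw":0.3},{"translation":[-3,3,1.5],"angular":[0,0,0],"jaw":0.3},{"translation":[-3,3,1.5],"angular":[0,0,0],"jaw":0.3}]'
python3 st.py 469 242 80
```

```text
t: 3.95
ee_pos: [468.1, 242.0, 80.9]
orientation: [-2.382, -2.049, 0.0]
ft_force: [-0.2, 0.2, 0.1]
width: 37.9
grasp_force: 30.0
t 3.95 pos [468.1 242.   80.9] a -0.15 z [-0. -0. -1.] w 37.9 29.99941189585968 [-0.2  0.2  0.1] [0.45 0.5  1.93 0.   0.71 0.6 ]
shift [0.2 0.8 0.9]
```

```bash
python3 -m creep '[{"translation":[0,0,-20],"angular":[0,0,0],"jaw":0.3},{"translation":[0,0,-50],"angular":[0,0,0],"jaw":0.3},{"translation":[-10,2,-80],"angular":[0,0,0],"jaw":0.3},{"translation":[-40,10,-90],"angular":[0,0,0],"jaw":0.3},{"translation":[-85,21,-90],"angular":[0,0,0],"jaw":0.3},{"translation":[-135,33,-90],"angular":[0,0,0],"jaw":0.3},{"translation":[-185,46,-90],"angular":[0,0,0],"jaw":0.3},{"translation":[-235,58,-90],"angular":[0,0,0],"jaw":0.3}]'
python3 st.py 518 -307 130
```

```text
t: 4.95
ee_pos: [490.5, -0.7, 171.1]
orientation: [2.381, 2.049, 0.001]
ft_force: [0.6, 0.2, -0.5]
width: 38.3
grasp_force: 30.0
t 4.95 pos [490.5  -0.7 171.1] a -0.1498 z [ 0.001  0.    -1.   ] w 38.3 30.000095475760418 [ 0.6  0.2 -0.5] [-0.03  0.3   1.96  0.    0.88  0.12]
shift [-298.8   72.9   41.1]
```

```bash
python3 -m creep '[{"translation":[-50,12,0],"angular":[0,0,0],"jaw":0.3},{"translation":[-100,24,0],"angular":[0,0,0],"jaw":0.3},{"translation":[-150,37,0],"angular":[0,0,0],"jaw":0.3},{"translation":[-200,49,0],"angular":[0,0,0],"jaw":0.3},{"translation":[-245,60,0],"angular":[0,0,0],"jaw":0.3},{"translation":[-280,69,15],"angular":[0,0,0],"jaw":0.3},{"translation":[-297,73,35],"angular":[0,0,0],"jaw":0.3},{"translation":[-300,73,60],"angular":[0,0,0],"jaw":0.3}]'
python3 st.py 518 -307 10
```

```text
t: 5.95
ee_pos: [518.1, -308.3, 110.5]
orientation: [2.382, 2.046, 0.001]
ft_force: [0.5, -0.6, -1.0]
width: 37.8
grasp_force: 30.0
t 5.95 pos [ 518.1 -308.3  110.5] a -0.1517 z [ 0.001 -0.001 -1.   ] w 37.8 29.999350879288045 [ 0.5 -0.6 -1. ] [-0.56  0.54  1.75 -0.    0.85 -0.4 ]
shift [  1.3  -0.4 100.5]
```

```bash
python3 -m creep '[{"translation":[0,0,30],"angular":[0,0,0],"jaw":0.3},{"translation":[0,0,60],"angular":[0,0,0],"jaw":0.3},{"translation":[0,0,80],"angular":[0,0,0],"jaw":0.3},{"translation":[0,0,90],"angular":[0,0,0],"jaw":0.3},{"translation":[0,0,96],"angular":[0,0,0],"jaw":0.3},{"translation":[0,0,98],"angular":[0,0,0],"jaw":0.3},{"translation":[0,0,98],"angular":[0,0,0],"jaw":0.3},{"translation":[0,0,98],"angular":[0,0,0],"jaw":0.3}]'
python3 st.py 518 -307 9
```

```text
t: 6.95
ee_pos: [518.1, -306.9, 13.5]
orientation: [2.381, 2.048, 0.0]
ft_force: [-0.6, 0.7, -0.4]
width: 37.9
grasp_force: 30.0
t 6.95 pos [ 518.1 -306.9   13.5] a -0.15 z [ 0.001 -0.001 -1.   ] w 37.9 29.99918376921869 [-0.6  0.7 -0.4] [-0.55  0.69  1.77 -0.    0.68 -0.4 ]
shift [-0.2 -0.1  4.5]
```

```bash
python3 -m creep '[{"translation":[0,0,2],"angular":[0,0,0],"jaw":0.3},{"translation":[0,0,3],"angular":[0,0,0],"jaw":0.3},{"translation":[0,0,4],"angular":[0,0,0],"jaw":0.3},{"translation":[0,0,4.5],"angular":[0,0,0],"jaw":0.3},{"translation":[0,0,4.5],"angular":[0,0,0],"jaw":0.3},{"translation":[0,0,4.5],"angular":[0,0,0],"jaw":0.3},{"translation":[0,0,4.5],"angular":[0,0,0],"jaw":0.3},{"translation":[0,0,4.5],"angular":[0,0,0],"jaw":0.3}]'
python3 st.py 518 -307 9
```

```text
t: 7.95
ee_pos: [517.8, -306.6, 9.1]
orientation: [-2.382, -2.049, 0.0]
ft_force: [-2.0, 1.5, 6.1]
width: 37.9
grasp_force: 30.0
t 7.95 pos [ 517.8 -306.6    9.1] a -0.1499 z [-0. -0. -1.] w 37.9 30.003549894405523 [-2.   1.5  6.1] [-0.55  0.69  1.78 -0.    0.67 -0.4 ]
shift [-0.3  0.3  0.1]
```

It's in contact (6 N up), so I release it, then rise.

```bash
python3 -m creep '[{"translation":[0,0,0],"angular":[0,0,0],"jaw":0.5},{"translation":[0,0,0],"angular":[0,0,0],"jaw":0.65},{"translation":[0,0,0],"angular":[0,0,0],"jaw":0.7},{"translation":[0,0,0],"angular":[0,0,0],"jaw":0.7},{"translation":[0,0,-15],"angular":[0,0,0],"jaw":0.7},{"translation":[0,0,-45],"angular":[0,0,0],"jaw":0.7},{"translation":[0,0,-80],"angular":[0,0,0],"jaw":0.7},{"translation":[0,0,-100],"angular":[0,0,0],"jaw":0.85}]'
python3 st.py 557.4 -136.7 100
```

```text
t: 8.95
ee_pos: [518.6, -307.1, 111.0]
orientation: [2.38, 2.047, 0.001]
ft_force: [0.9, 0.2, 0.1]
width: 68.3
grasp_force: 0.0
t 8.95 pos [ 518.6 -307.1  111. ] a -0.15 z [ 0.002 -0.002 -1.   ] w 68.3 0.0 [0.9 0.2 0.1] [-0.55  0.53  1.75 -0.    0.85 -0.4 ]
shift [174.3  12.9  10.9]
```

```bash
python3 -m creep '[{"translation":[30,2,0],"angular":[0,0,0],"jaw":0.95},{"translation":[70,5,0],"angular":[0,0,0],"jaw":0.95},{"translation":[110,8,0],"angular":[0,0,0],"jaw":0.95},{"translation":[145,11,0],"angular":[0,0,0],"jaw":0.95},{"translation":[168,13,0],"angular":[0,0,0.006],"jaw":0.95},{"translation":[174,13,10],"angular":[0,0,0.006],"jaw":0.95},{"translation":[174,13,30],"angular":[0,0,0.006],"jaw":0.95},{"translation":[174,13,50],"angular":[0,0,0.006],"jaw":0.95}]'
python3 st.py 557.4 -136.7 6; python3 -c "
from h import *
save('scene','g2.png',(270,200,430,320),5)"
```

```text
t: 9.95
ee_pos: [556.3, -137.1, 57.5]
orientation: [2.388, 2.042, -0.0]
ft_force: [-0.3, 0.0, -0.5]
width: 83.2
grasp_force: 0.0
t 9.95 pos [ 556.3 -137.1   57.5] a -0.156 z [-0. -0. -1.] w 83.2 0.0 [-0.3  0.  -0.5] [-0.26  0.58  1.84 -0.    0.72 -0.11]
shift [ 0.5  1.  51.5]
```

View pics/g2.png

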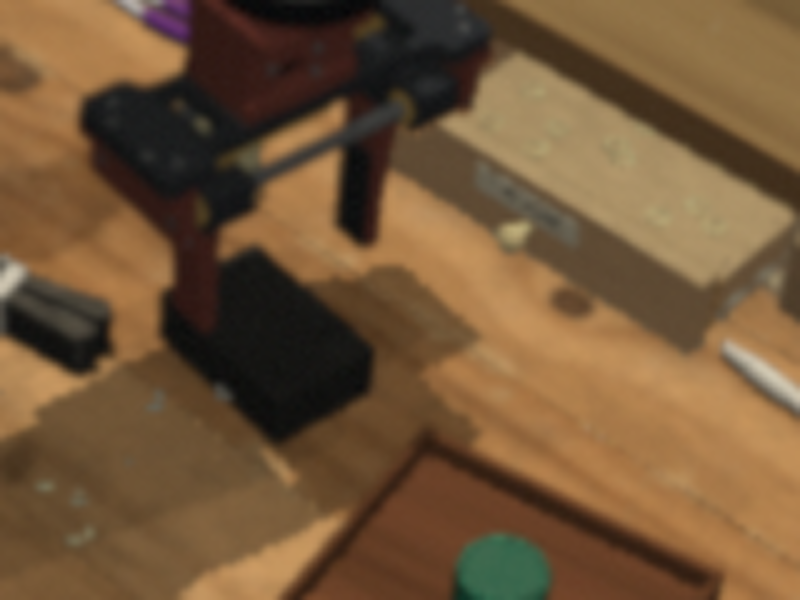

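The pot at (502,565) stands upright in the tray. The fingers straddle the charcoal's short side, clear of the clamp at (60,310). I descend.

```bash
python3 -m creep '[{"translation":[0,1,15],"angular":[0,0,0],"jaw":0.95},{"translation":[0,1,30],"angular":[0,0,0],"jaw":0.95},{"translation":[0,1,42],"angular":[0,0,0],"jaw":0.95},{"translation":[0,1,49],"angular":[0,0,0],"jaw":0.95},{"translation":[0,1,50],"angular":[0,0,0],"jaw":0.95},{"translation":[0,1,50],"angular":[0,0,0],"jaw":0.9},{"translation":[0,1,50],"angular":[0,0,0],"jaw":0.8},{"translation":[0,1,50],"angular":[0,0,0],"jaw":0.75}]'
python3 st.py 557.4 -136.7 6
```

```text
t: 11.0
ee_pos: [557.8, -136.7, 8.8]
orientation: [2.387, 2.041, 0.001]
ft_force: [-0.7, 0.5, -0.6]
width: 66.4
grasp_force: 0.0
t 11.0 pos [ 557.8 -136.7    8.8] a -0.1559 z [ 0.001 -0.    -1.   ] w 66.4 0.0 [-0.7  0.5 -0.6] [-0.26  0.67  1.84 -0.    0.63 -0.11]
shift [-0.  -0.4  2.8]
```

```bash
python3 -m creep '[{"translation":[0,0,1],"angular":[0,0,0],"jaw":0.7},{"translation":[0,0,1],"angular":[0,0,0],"jaw":0.6},{"translation":[0,0,1],"angular":[0,0,0],"jaw":0.55},{"translation":[0,0,1],"angular":[0,0,0],"jaw":0.5},{"translation":[0,0,1],"angular":[0,0,0],"jaw":0.5},{"translation":[0,0,1],"angular":[0,0,0],"jaw":0.5},{"translation":[0,0,1],"angular":[0,0,0],"jaw":0.5},{"translation":[0,0,1],"angular":[0,0,0],"jaw":0.5}]'
python3 st.py 557.4 -136.7 6
```

```text
t: 12.0
ee_pos: [557.7, -136.7, 7.4]
orientation: [2.388, 2.042, 0.0]
ft_force: [-0.5, 0.6, -0.6]
width: 57.8
grasp_force: 30.0
t 12.0 pos [ 557.7 -136.7    7.4] a -0.156 z [ 0. -0. -1.] w 57.8 29.996092915534973 [-0.5  0.6 -0.6] [-0.26  0.67  1.84 -0.    0.63 -0.11]
shift [-0.  -0.3  1.4]
```

```bash
python3 -m creep '[{"translation":[0,0,-20],"angular":[0,0,0],"jaw":0.5},{"translation":[0,0,-60],"angular":[0,0,0],"jaw":0.5},{"translation":[0,0,-105],"angular":[0,0,0],"jaw":0.5},{"translation":[10,-4,-135],"angular":[0,0,0],"jaw":0.5},{"translation":[40,-15,-143],"angular":[0,0,0],"jaw":0.5},{"translation":[85,-32,-143],"angular":[0,0,0],"jaw":0.5},{"translation":[135,-51,-143],"angular":[0,0,0],"jaw":0.5},{"translation":[185,-70,-143],"angular":[0,0,0],"jaw":0.5}]'
python3 st.py 480.2 231.6 84.4
```

```text
t: 13.0
ee_pos: [517.1, 58.4, 152.0]
orientation: [2.388, 2.04, 0.003]
ft_force: [-0.0, 0.8, -1.5]
width: 58.2
grasp_force: 30.0
t 13.0 pos [517.1  58.4 152. ] a -0.1567 z [ 0.002  0.    -1.   ] w 58.2 29.995040595531464 [-0.   0.8 -1.5] [0.09 0.37 1.91 0.   0.86 0.25]
shift [165.3 -63.7  67.5]
```

```bash
python3 -m creep '[{"translation":[45,-17,0],"angular":[0,0,0],"jaw":0.5},{"translation":[85,-32,0],"angular":[0,0,0],"jaw":0.5},{"translation":[120,-46,0],"angular":[0,0,0],"jaw":0.5},{"translation":[145,-56,0],"angular":[0,0,0],"jaw":0.5},{"translation":[160,-62,0],"angular":[0,0,0],"jaw":0.5},{"translation":[167,-64,10],"angular":[0,0,0],"jaw":0.5},{"translation":[167,-64,25],"angular":[0,0,0],"jaw":0.5},{"translation":[167,-64,35],"angular":[0,0,0],"jaw":0.5}]'
python3 st.py 480.2 231.6 84.4
```

```text
t: 14.0
ee_pos: [479.4, 230.8, 113.9]
orientation: [-2.388, -2.04, 0.003]
ft_force: [0.1, -0.1, -1.1]
width: 57.6
grasp_force: 30.0
t 14.0 pos [479.4 230.8 113.9] a -0.1568 z [-0.002 -0.001 -1.   ] w 57.6 29.99583810567856 [ 0.1 -0.1 -1.1] [ 0.43  0.45  1.91 -0.    0.79  0.58]
shift [ 0.9  0.7 29.5]
```

```bash
python3 -m creep '[{"translation":[0,0,10],"angular":[0,0,0],"jaw":0.5},{"translation":[0,0,18],"angular":[0,0,0],"jaw":0.5},{"translation":[0,0,23],"angular":[0,0,0],"jaw":0.5},{"translation":[0,0,26],"angular":[0,0,0],"jaw":0.5},{"translation":[0,0,27],"angular":[0,0,0],"jaw":0.5},{"translation":[0,0,27],"angular":[0,0,0],"jaw":0.5},{"translation":[0,0,27],"angular":[0,0,0],"jaw":0.5},{"translation":[0,0,27],"angular":[0,0,0],"jaw":0.5}]'
python3 st.py 480.2 231.6 84.4
```

```text
t: 15.0
ee_pos: [480.0, 231.9, 88.6]
orientation: [2.388, 2.041, 0.001]
ft_force: [-0.0, 0.2, -2.0]
width: 57.7
grasp_force: 30.0
t 15.0 pos [480.  231.9  88.6] a -0.156 z [ 0.  0. -1.] w 57.7 29.99596416950226 [-0.   0.2 -2. ] [0.43 0.49 1.92 0.   0.74 0.58]
shift [-0.3  0.2  4.2]
```

```bash
python3 -m creep '[{"translation":[0,0,2],"angular":[0,0,0],"jaw":0.5},{"translation":[0,0,3],"angular":[0,0,0],"jaw":0.5},{"translation":[0,0,4],"angular":[0,0,0],"jaw":0.5},{"translation":[0,0,4.5],"angular":[0,0,0],"jaw":0.5},{"translation":[0,0,4.5],"angular":[0,0,0],"jaw":0.5},{"translation":[0,0,4.5],"angular":[0,0,0],"jaw":0.5},{"translation":[0,0,4.5],"angular":[0,0,0],"jaw":0.5},{"translation":[0,0,4.5],"angular":[0,0,0],"jaw":0.5}]'
python3 st.py 480.2 231.6 84.4
```

```text
t: 16.0
ee_pos: [479.9, 231.8, 84.2]
orientation: [-2.388, -2.042, 0.0]
ft_force: [-2.0, -1.0, 4.9]
width: 58.1
grasp_force: 30.0
t 16.0 pos [479.9 231.8  84.2] a -0.156 z [-0. -0. -1.] w 58.1 29.997660219669342 [-2.  -1.   4.9] [ 0.43  0.5   1.92 -0.    0.73  0.58]
shift [-0.2  0.4 -0.2]
```

In contact; I release it and rise.

```bash
python3 -m creep '[{"translation":[0,0,0],"angular":[0,0,0],"jaw":0.75},{"translation":[0,0,0],"angular":[0,0,0],"jaw":0.85},{"translation":[0,0,0],"angular":[0,0,0],"jaw":0.9},{"translation":[0,0,0],"angular":[0,0,0],"jaw":0.9},{"translation":[0,0,-15],"angular":[0,0,0],"jaw":0.9},{"translation":[0,0,-50],"angular":[0,0,0],"jaw":0.9},{"translation":[0,0,-90],"angular":[0,0,0],"jaw":0.9},{"translation":[0,0,-130],"angular":[0,0,0],"jaw":0.9}]'
python3 -m creep '[{"translation":[-50,0,0],"angular":[0,0,0],"jaw":0.9},{"translation":[-100,0,0],"angular":[0,0,0],"jaw":0.9},{"translation":[-150,0,0],"angular":[0,0,0],"jaw":0.9},{"translation":[-190,0,0],"angular":[0,0,0],"jaw":0.9},{"translation":[-210,0,0],"angular":[0,0,0],"jaw":0.9},{"translation":[-210,0,0],"angular":[0,0,0],"jaw":0.9},{"translation":[-210,0,0],"angular":[0,0,0],"jaw":0.9},{"translation":[-210,0,0],"angular":[0,0,0],"jaw":0.9}]'
python3 -c "
from h import *
save('top','e1.png',(160,150,460,270),2.6)"
```

```text
t: 17.0
ee_pos: [479.9, 231.8, 216.2]
orientation: [2.388, 2.041, 0.001]
ft_force: [0.6, -0.5, -0.4]
width: 79.2
grasp_force: 0.0
t: 18.0
ee_pos: [447.5, 25.2, 214.1]
orientation: [2.387, 2.043, 0.001]
ft_force: [-0.4, 0.5, 0.2]
width: 79.4
grasp_force: 0.0
```

View pics/e1.png

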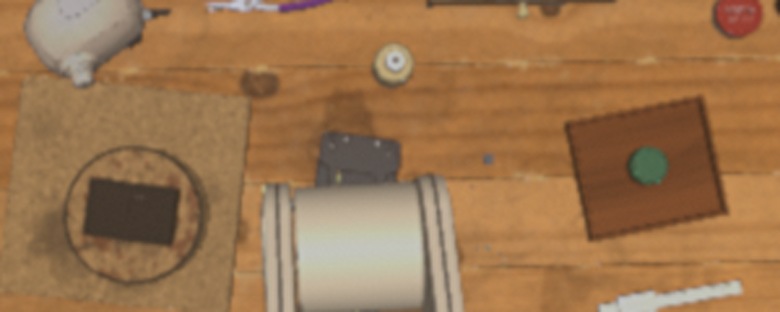

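The charcoal at (132,211) lies flat in the middle of the disc (134,215). The pot at (648,166) stands in the tray, and the bottle hasn't moved. I hand in.

```bash
python3 -c "
from workcell import ctrl
print(ctrl.close_job())"
```

```text
the job is handed in; nothing more can be done
None
```

The green flux pot stands upright in the tray, the charcoal block lies flat on the middle of the turntable, and the job was handed in at about 18 s; the bottle had not moved, and the arm hid the clamp in the last picture, though no move came near it.

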